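# Load a slide carrier under the stage clip

### The job

Load the slide carrier into the microscope stage: with one fingertip press down the clip's thumb plate and keep the clip held open, and with the other fingertip push the carrier along its guide, beneath the raised clip, until it stands against the end stop; only then let the clip down so that it clamps the carrier, and take the hand away. The carrier is only to be pushed, never pinched, tipped or lifted off the stage, the clip must not drag on it on the way in, and the other things on the bench are left where they are.

Things in the scene. Friction and masses are not known exactly. Their poses are not given: they have to be found in the camera images.
- scope: Base of a small inspection microscope, fixed to the bench: grey casting 235 x 190 x 18 mm. Origin on the bench; x axis along the guide in the pushing direction (open mouth to end stop), z up, y to the left. 'Scope (x, y)' below means mm in this frame. A black stage plate lies on it, top 24 mm above the bench, x -97 to 31, y -61 to 5.
- home (a point): Point on the stage surface (24 mm above the bench) at scope (6, -28) where the carrier's origin lies when the carrier stands against the end stop. Axes as scope. The guide is centred on it: two aluminium rails 5 mm high, 4 mm wide, x -96 to 30, leave 53.5 mm between them.
- end_stop (a point): Middle of the face of the end stop, at scope (24, -28), on the stage surface: a bar across the guide, 6 mm thick, 8 mm high above the stage, behind this face.
- column_top (a point): Top of the microscope's steel column, 263 mm above the bench, at scope (100, 55): 21 mm diameter, foot 42 mm, focus block 44 mm wide at 185 to 230 mm height. Its camera head (55 mm diameter, 121 to 243 mm above the bench) is swung aside to the rear left, at about scope (151, 169).
- clip (a joint): Angle of the sprung steel clip on its hinge, which runs along scope x at y = 18, 33 mm above the bench. 0 = at rest, lip 2 mm above the stage, barring the guide; grows as the thumb plate is pressed; 0.42 = fully open, hard stop. Above 0.30 the lip clears the carrier by over 2 mm; resting on the carrier it reads about 0.215. Spring torque 0.055 N m at rest plus 0.28 N m per rad.
- thumb_plate (a point): Centre of the top of the clip's thumb plate: steel, 88 mm along scope x (-72 to 16), 24 mm wide, left (+y) of the hinge; centre 24 mm from the hinge, about scope (-28, 42). At rest 37 mm above the bench, sloping up outwards by 24 degrees; fully pressed level, 27 mm above the bench: 3 mm above the stage, 6 mm below the carrier's top. 2.5 N starts it, 7 N holds it open.
- clip_lip (a point): Underside of the clip's turned-down lip, at the end of a blade 16 mm wide (scope x 0 to 16) that reaches from the hinge to the right (-y) over the guide. At rest at about scope (8, -14), 26 mm above the bench; about 40 mm fully open. It comes down 12 mm in from the carrier's left edge.
- carrier: Slide carrier: flat white plastic frame with a round glass window, loose, 36 mm long (its x, along the guide), 52 mm wide (its y, across the guide), 9 mm thick, about 35 g. Origin at the centre of its underside. It starts on the stage between the rails, 27 to 39 mm short of home, its front edge just short of the clip's blade.
- bottle: Amber reagent bottle with black cap, 38 mm diameter, 78 mm high, upright on the bench to the right of the microscope base; bystander. Origin at the centre of its underside.
- vial: Small clear sample vial with black cap, 25 mm diameter, 58 mm high, upright on the bench to the right of the microscope base; bystander. Origin at the centre of its underside.
- tweezers: Steel tweezers, 127 mm long, 13 mm wide, 8 mm high, lying on the bench between the robot and the microscope base; bystander. Origin on the bench near the middle, x along them.
- photometer: Hand-held photometer, grey, 150 x 78 x 32 mm, lying on the bench to the left of the microscope base; bystander. Origin at the centre of its underside.
Not all that is in view belongs to the job. Several things have the shape of the carrier; the one meant has the colours described above.

How it is judged:
By the outcome, as a careful person would: the job done as asked, in the order asked, and still so for the second after the job is handed in, with the robot touching nothing.
It also fails if it takes over 43 s, if anything falls off the work surface, if the arm or the gripper's body presses on something with over 40 N, if the wrist force passes 120 N, or if a joint passes its speed limit or range.

### The arm

A 6-joint arm with a two-finger parallel gripper is mounted at the origin on the work surface. World frame = base frame: x ahead of the robot, y to its left, z up, the work surface at z = 0. Lengths are in mm, angles in rad, forces in N, time in s.
With the tool pointing down it reaches from about 350 to 775 mm from the base axis. Payload 7.3 kg.
Tool frame: the origin (TCP) lies midway between the tips of the shut fingers; the grasp point (between the pads) lies 19 mm behind it; x points along the fingers, y is the direction in which the jaws open and shut, and the axes are right-handed (so a half turn about x gives the same grasp; the last joint's range is limited). The gripper opens to 92 mm and grips with 3 to 60 N. Pads are 19 mm wide; open, the fingers measure 130 mm over their backs; the gripper's body (75 mm by 190 mm) begins 47 mm behind the grasp point.
Start: joints at [-1.322, 0.342, 1.524, -0, 1.275, -0.146], TCP at [201.951, -484.626, 204.041] pointing down, gripper open.
Joint ranges: [-2.53, 2.53], [-0.77, 2.02], [0.04, 2.7], [-1, 4.14], [0.28, 2.66], [-3.11, 3.11]. Speed limits (rad/s): [2.57, 2.57, 3.14, 3.14, 3.14, 3.14].

### API

Orientations are given as [roll, pitch, yaw] about the fixed x, y, z axes, in that order (R = Rz(yaw) Ry(pitch) Rx(roll)).
In Python, from plant import get_obs, capture, close_job gives the robot as it stands. The module is installed in compiled form; this text tells all that it offers.
- The arm moves only by the tool send_rows, never from a script. Its argument "moves" is a list of rows, each a list of 4 numbers: the shift along the tool's x, y, z in mm, then the turn about the tool's x in degrees. In form: [[tx, ty, tz, yaw], ...]. A call has 1 to 8 rows; each row shifts and turns the commanded pose from where the row before left it, along the tool's axes as they then stand; what a row does not reach is not made up. A row lasts 1/8 s, in which the tool goes at most 62.5 mm and 10.7 degrees, less where a joint would pass 70% of its speed; a pose out of reach is approached as far as the arm can. A call with a gripper value outside its range is refused whole. "hand" is the opening, from 0 (shut) to 1 (fully open), set as the call begins (left out, the last holds). The fingers move at their own pace and stop on an object; the grip force is fixed at half the most. Time passes only in rows, so rows that do not move let the fingers close. It gives the time, the measured TCP pose, the force and the opening at its end, in the units of the state.
- get_obs(): the state, without advancing time (a new reading comes with each control period).
- capture(name): name is "scene" or "top" or "wrist"; returns a dict with "image" (480x640x3 uint8, red, green, blue), "K" (3x3 intrinsics, pixels), "dist" ([k1, k2, p1, p2, k3] as OpenCV has them; the pictures are not rectified), "position" and "attitude" of the camera in the world; the wrist camera has in their place "mount" (4x4, takes a point from camera to tool coordinates, whose origin is the TCP and whose axes are the tool frame's). Camera axes: x right, y down, z forward; pixel columns grow to the right and rows downward; lengths in mm; the calibration is good to about 2 mm. A picture is of the moment at which its call begins: read the wrist's pose just before it. There is no depth.
- close_job(): hands the job in, once; it reports no verdict.
The state is a dict: "time": time; "joint_positions": joint angles; "dq": joint speeds; "tau": joint torques, N m; "tool_pos": TCP position; "tcp_rot": TCP orientation; "contact_force": force on the tool from outside, world axes, zero at the start; "moment": the same for the moment, N m; "grip_width": finger opening in mm.
Only numpy, scipy, OpenCV 4.12 (cv2) and the standard library are available. Lean on these libraries where they do the work, as an engineer would, in place of code of your own. Each camera call takes 0.05 s, during which the arm holds its last target. There are 200 camera calls.

## Working session

There is one attempt and no reset: what is moved stays moved. The work goes in short steps, Python scripts to look and compute and a tool call to move; the robot and the scene stay as the last step left them, time stands still between calls to the robot, and variables do not carry over. Pictures are saved under pics/ and viewed, about 8 in all and at most 12, crops included, and the job is handed in when it is done.

Besides the shell and the picture viewer there is one more tool, called after "Request:" as name([rows], argument=value, ...), one row to a line, values as JSON. send_rows: Moves the arm, as the interface text tells. Its arguments: {"type":"object","properties":{"moves":{"type":"array","items":{"type":"array","items":{"type":"number"}}},"hand":{"type":"number"}},"required":["moves"]}

```bash
mkdir -p pics
cat > h.py <<'E'
import numpy as np, cv2
from plant import get_obs, capture, close_job
def save(c,n): cv2.imwrite('pics/'+n+'.png',c['image'][:,:,::-1])
E
python3 - <<'E'
from h import *
o=get_obs(); print(o)
import pickle
for n in('scene','top'):
    c=capture(n); save(c,n+'0'); pickle.dump(c,open(n+'.pkl','wb')); print(n,{k:(np.round(v,3).tolist() if k!='image' else '') for k,v in c.items()})
E
```

```text
{'time': 0.0, 'joint_positions': array([-1.32201245e+00,  3.42724444e-01,  1.52502979e+00, -8.91687398e-06,
        1.27542888e+00, -1.46029652e-01]), 'dq': array([ 6.88450482e-04, -2.87599308e-04,  6.82692784e-04,  1.60165744e-03,
        6.81283508e-05,  1.39776842e-03]), 'tau': array([-2.56800176e-04, -4.31243527e+01, -2.44215167e+01,  7.18415016e-02,
        5.61663124e-02, -1.28603292e-04]), 'tool_pos': array([ 201.82311838, -484.15956914,  203.33966124]), 'tcp_rot': array([-1.71146492,  1.56920585,  1.82494387]), 'contact_force': array([-0.11024197,  0.45078215, -1.12039994]), 'moment': array([-0.01047132,  0.02239775,  0.03946519]), 'grip_width': 91.81966308679112}
scene {'image': '', 'K': [[588.968, 0.0, 319.859], [0.0, 588.968, 241.368], [0.0, 0.0, 1.0]], 'dist': [-0.117, 0.0, 0.0, 0.0, 0.0], 'position': [1101.012, -395.413, 911.946], 'attitude': [-2.394, 0.015, 0.852]}
top {'image': '', 'K': [[530.745, 0.0, 313.903], [0.0, 530.745, 237.797], [0.0, 0.0, 1.0]], 'dist': [-0.131, 0.0, 0.0, 0.0, 0.0], 'position': [406.34, 17.463, 1255.52], 'attitude': [-2.976, 0.011, -1.558]}
```

View pics/top0.png

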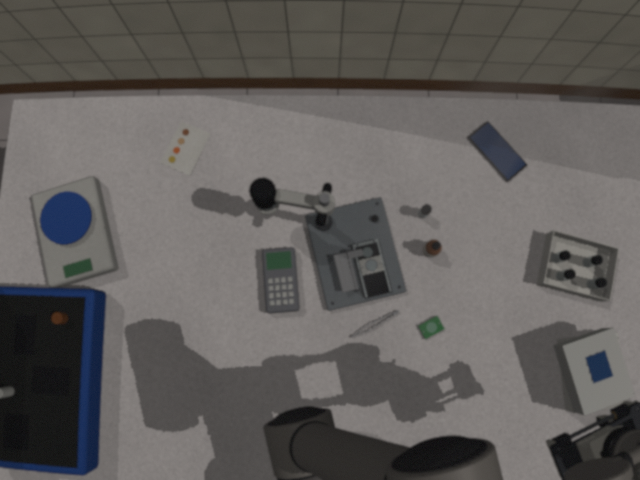

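View pics/scene0.png

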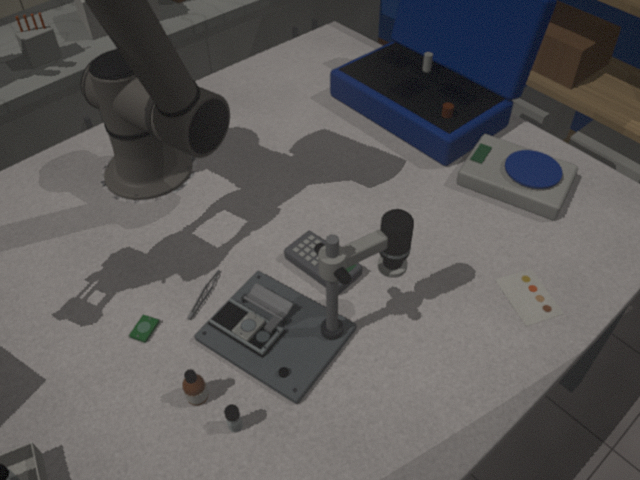

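Top view: microscope base around (355,253) and guide around (370,272). Carrier candidates are the white frame in the guide at about (372,265) and the green frame on the bench at (431,327). The card at (185,148) and the tray at (578,265) are not carrier-shaped. I choose the white one in the guide and check it in a close crop.

Run:
```python
from h import *
import pickle
c=pickle.load(open('top.pkl','rb')); s=pickle.load(open('scene.pkl','rb'))
a=cv2.resize(c['image'][185:325,290:420],None,fx=4,fy=4,interpolation=cv2.INTER_CUBIC)
b=cv2.resize(s['image'][260:400,190:360],None,fx=4,fy=4,interpolation=cv2.INTER_CUBIC)
for n,i in(('ct',a),('cs',b)):
    i=np.clip(255*(i/255.)**0.6*1.2,0,255).astype(np.uint8); cv2.imwrite('pics/%s.png'%n,i[:,:,::-1])
```

```text
(no output)
```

View pics/ct.png

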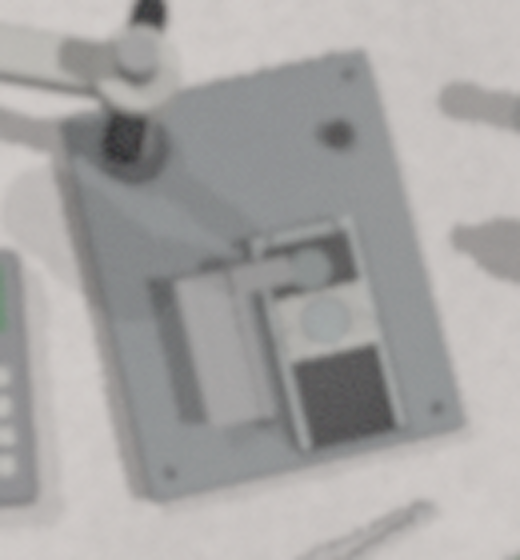

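View pics/cs.png

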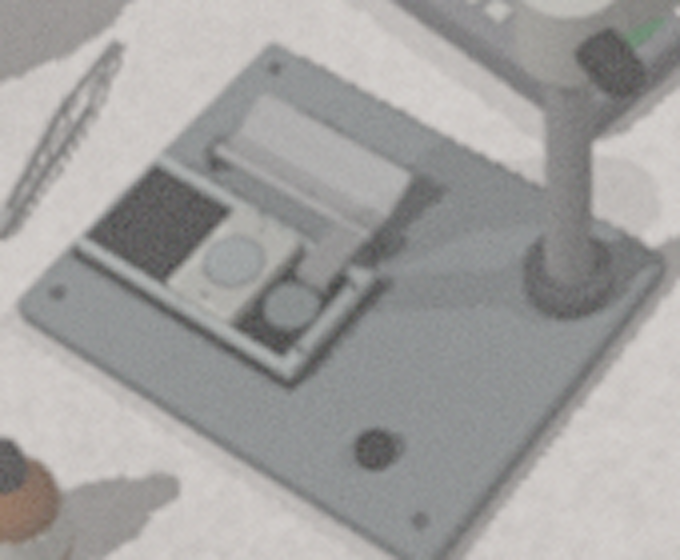

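The crops confirm it: in the guide lies a white frame with a round glass (top crop (327,320), scene crop (235,260)), just before the clip blade. The thumb plate is at top crop (222,350). Next I cast rays through the rail and base corners.

```bash
cat >> h.py <<'E'
from scipy.spatial.transform import Rotation as Rt
def cast(c,uv,z,R=None,p=None):
    if R is None: R=Rt.from_euler('xyz',c['attitude']).as_matrix(); p=np.array(c['position'])
    n=cv2.undistortPoints(np.array(uv,float).reshape(-1,1,2),np.array(c['K']),np.array(c['dist'])).reshape(-1,2)
    d=np.c_[n,np.ones(len(n))]@R.T
    return (p+d*((z-p[2])/d[:,2])[:,None])
def fit(S,W):
    S,W=np.array(S,float),np.array(W)[:,:2]
    z=S@[1,1j]; w=W@[1,1j]; zc,wc=z.mean(),w.mean()
    a=np.angle(np.sum((w-wc)*np.conj(z-zc))); t=wc-zc*np.exp(1j*a)
    r=w-(z*np.exp(1j*a)+t); return t.real,t.imag,a,np.round(np.c_[r.real,r.imag],1).tolist()
E
python3 - <<'E'
from h import *
import pickle
T=pickle.load(open('top.pkl','rb')); S=pickle.load(open('scene.pkl','rb'))
rail=[(-96,2.75),(-96,-58.75),(30,-58.75),(30,2.75)]
base=[(-117.5,95),(-117.5,-95),(117.5,-95),(117.5,95)]
for nm,c,o,r,b,cc in(('top',T,(290,185),[(302,450),(405,427),(348,217),(252,240)],[(148,500),(463,425),(365,52),(65,120)],[(272,292),(360,283),(383,345),(298,360)]),
  ('scene',S,(190,260),[(162,158),(80,245),(292,374),(374,278)],[(272,45),(22,305),(430,560),(662,262)],[(230,208),(168,288),(235,326),(300,240)])):
    f=lambda p:np.array(p,float)/4+o-.375
    R=cast(c,f(r),29);B=cast(c,f(b),18)
    print(nm,'rail',fit(rail,R)); print('base',fit(base,B))
    x,y,a,_=fit(rail,R); C=cast(c,f(cc),33)[:,:2]-[x,y]
    print((C@np.array([[np.cos(a),-np.sin(a)],[np.sin(a),np.cos(a)]])).round(1).tolist())
w=capture('wrist'); print(np.round(w['K'],1).tolist(),w['dist'],np.round(w['mount'],3).tolist())
E
```

```text
top rail (np.float64(567.5305484333189), np.float64(-65.81488462127288), np.float64(0.24475783786896946), [[0.5, -0.1], [-0.6, -0.1], [-0.3, 1.8], [0.4, -1.6]])
base (np.float64(579.2665154810867), np.float64(-63.11406747902745), np.float64(0.23771818167107997), [[2.2, 0.2], [2.8, 1.5], [-3.0, 1.9], [-2.0, -3.6]])
[[-2.9, -2.4], [-9.7, -53.5], [-47.8, -57.5], [-44.8, -7.5]]
scene rail (np.float64(567.136918960152), np.float64(-66.68481855073793), np.float64(0.26055404476568844), [[1.2, -0.6], [1.2, 1.3], [-1.3, -0.0], [-1.0, -0.7]])
base (np.float64(580.6487728596371), np.float64(-64.9076838471882), np.float64(0.2509690557699057), [[2.7, -1.4], [2.8, 3.4], [-3.7, 3.1], [-1.7, -5.1]])
[[-47.8, -5.1], [-43.4, -55.4], [-5.7, -54.5], [-9.8, -1.6]]
[[381.6, 0.0, 321.8], [0.0, 381.6, 233.6], [0.0, 0.0, 1.0]] [-0.00845813  0.          0.          0.          0.        ] [[-0.001, -0.298, 0.954, -180.893], [1.0, -0.0, 0.001, -0.007], [-0.0, 0.954, 0.298, -81.009], [0.0, 0.0, 0.0, 1.0]]
```

```bash
cat >> h.py <<'E'
def goal(sx,sy,z,S=(567.4,-66.2,0.252),show=True):
    o=get_obs(); R=Rt.from_euler('xyz',o['tcp_rot']).as_matrix(); a=S[2]
    p=np.array([S[0]+np.cos(a)*sx-np.sin(a)*sy,S[1]+np.sin(a)*sx+np.cos(a)*sy,z])
    d=p-o['tool_pos']; ty=R[:,1]; ang=np.arctan2(ty[1],ty[0])
    want=a+np.pi/2; turn=(want-ang+np.pi/2)%np.pi-np.pi/2   # world yaw turn
    print('t',round(o['time'],2),'pos',o['tool_pos'].round(1),'F',o['contact_force'].round(1),'w',round(o['grip_width'],1),'q6',round(o['joint_positions'][5],2))
    print('ty',R[:,1].round(3),'tz',R[:,2].round(3),'tx',R[:,0].round(3),'d_tool',(R.T@d).round(1),'world',d.round(1),'turn about tool x deg',round(-np.degrees(turn),2))
    s=np.array([[np.cos(a),np.sin(a)],[-np.sin(a),np.cos(a)]])@(o['tool_pos'][:2]-np.array(S[:2])); print('scope pos',s.round(1))
E
python3 -c "
from h import *
goal(-58.5,7,120)"
```

```text
t 0.15 pos [ 201.9 -484.3  203.5] F [-0.5  0.1  0.8] w 91.5 q6 -0.15
ty [ 0.385 -0.923 -0.001] tz [-0.923 -0.385 -0.   ] tx [-0.     0.001 -1.   ] d_tool [  83.9 -260.5 -441.3] world [307.1 410.3 -83.5] turn about tool x deg 8.18
scope pos [-458.2 -313.7]
```

Request:
send_rows([
  [0,-22,-37,0],
  [0,-22,-37,0],
  [0,-22,-37,0],
  [0,-22,-37,0],
  [0,-22,-37,0],
  [0,-22,-37,0],
  [0,-22,-37,0],
  [0,-22,-37,0],
], hand=0.565)

```text
time: 1.15
tool_pos: [408.1, -207.0, 203.9]
tcp_rot: [-0.235, 1.571, -2.982]
contact_force: [1.2, 0.8, 0.1]
grip_width: 51.8
```

Request:
send_rows([
  [10,-22,-37,0],
  [10,-22,-37,0],
  [10,-22,-37,0],
  [10,-18,-35,0],
  [10,0,0,8.2],
  [0,0,0,0],
  [0,0,0,0],
])

```text
time: 2.02
tool_pos: [509.9, -74.9, 154.3]
tcp_rot: [2.248, 1.571, -0.64]
contact_force: [-0.4, 0.4, 1.2]
grip_width: 51.7
```

Run:
```python
from h import *
import pickle
goal(-58.5,7,120)
o=get_obs(); w=capture('wrist'); pickle.dump((o,w),open('w1.pkl','wb')); save(w,'w1')
s=capture('scene'); b=cv2.resize(s['image'][120:380,130:420],None,fx=2.3,fy=2.3); cv2.imwrite('pics/s1.png',b[:,:,::-1])
```

```text
t 2.02 pos [509.9 -74.9 154.3] F [-0.4  0.4  1.2] w 51.7 q6 1.02
ty [ 0.251 -0.968  0.   ] tz [-0.968 -0.251 -0.   ] tx [ 0. -0. -1.] d_tool [34.3 -1.1  0.7] world [ -0.9   0.9 -34.3] turn about tool x deg 0.1
scope pos [-57.9   5.9]
```

View pics/w1.png

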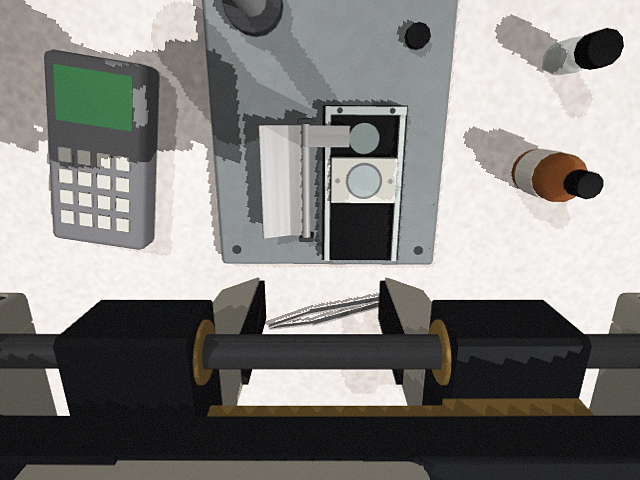

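View pics/s1.png

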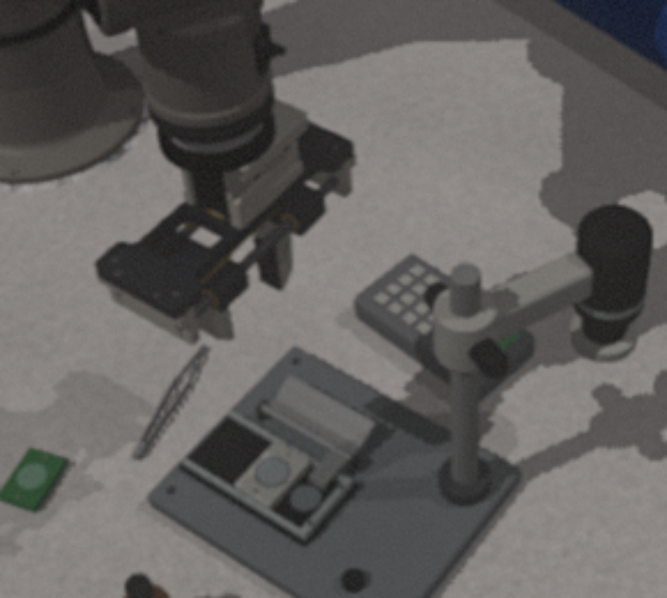

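The wrist view shows the carrier at (364,180), guide mouth at row 262, plate at (280,180) and the tips at columns 265/380. The scene view shows nothing in the hand's way, and the column is clear of the hand body.

Run:
```python
from h import *
import pickle
o,w=pickle.load(open('w1.pkl','rb'))
R=Rt.from_euler('xyz',o['tcp_rot']).as_matrix(); M=w['mount']
Rc=R@M[:3,:3]; pc=o['tool_pos']+R@M[:3,3]
g=cv2.cvtColor(w['image'],cv2.COLOR_RGB2HSV)
m=((g[...,2]>140)&(g[...,1]<60)).astype(np.uint8)
r=m.copy(); r[:157]=0; r[206:]=0; r[:,:333]=0; r[:,395:]=0
ys,xs=np.nonzero(r); print('carrier px',xs.min(),xs.max(),ys.min(),ys.max())
print('row v at col 345:',g[195:212,345,2],'col 364 rail rows', g[250:268,326,2], 'row 240:',g[240,318:336,2],g[240,386:405,2])
rail=[(-96,2.75),(-96,-58.75),(30,-58.75),(30,2.75)]
W=cast(w,[(323.5,261.5),(403,261.5),(407,106.5),(323.5,106.5)],29,Rc,pc); x,y,a,res=fit(rail,W); print(x,y,a,res)
for S in((x,y,a),(567.4,-66.2,.252)):
    t=lambda P:((P[:,:2]-S[:2])@np.array([[np.cos(S[2]),-np.sin(S[2])],[np.sin(S[2]),np.cos(S[2])]])).round(1).tolist()
    print('carrier',t(cast(w,[(331,158),(397,158),(397,203),(331,203)],33,Rc,pc)))
    print('plate outer',t(cast(w,[(260,125),(264,238)],42,Rc,pc)))
    print('tip inner faces at tip z', t(o['tool_pos'][None]))
```

```text
carrier px 333 394 158 202
row v at col 345: [214 211 206 210 235 236 247 188  25  14  26  16  32  25  33  27  27] col 364 rail rows [221 224 222 224 223 223 223 220 223 227 207 131 137 112 236 224 243 244] row 240: [ 61  58  86  70  28   0 116 210 228 221 235 139  26  23  28  29  32  23] [ 30  38  27  16  10  52 144 217 229 230 241 129  27 117 158 157 159 155
 161]
565.7064618133073 -66.85945219687221 0.2698682745727124 [[-0.6, 3.2], [0.1, -3.8], [0.1, -0.8], [0.5, 1.5]]
carrier [[-7.6, -1.2], [-8.4, -52.8], [-44.4, -54.3], [-43.5, -0.9]]
plate outer [[18.4, 51.3], [-69.5, 53.7]]
tip inner faces at tip z [[-55.9, 7.1]]
carrier [[-9.4, -1.5], [-9.3, -53.2], [-45.2, -55.3], [-45.3, -1.9]]
plate outer [[15.6, 51.4], [-72.3, 52.3]]
tip inner faces at tip z [[-57.9, 5.9]]
```

Request:
send_rows([
  [15,-1.0,4,0],
  [25,0,0,0],
  [25,0,0,0],
  [25,0,0,0],
  [14,0,0,0],
  [0,0,0,0],
])

```text
time: 2.88
tool_pos: [505.5, -74.8, 49.7]
tcp_rot: [-0.498, 1.57, 2.895]
contact_force: [1.0, 0.2, 1.4]
grip_width: 51.8
```

Run:
```python
from h import *
import pickle
goal(-62,7,27)
w=capture('wrist'); save(w,'w2')
```

```text
t 2.88 pos [505.5 -74.8  49.7] F [1.  0.2 1.4] w 51.8 q6 1.02
ty [ 0.249 -0.969 -0.001] tz [-0.969 -0.249  0.001] tx [-0.001  0.    -1.   ] d_tool [22.7  0.1 -0.2] world [  0.2  -0.1 -22.7] turn about tool x deg -0.02
scope pos [-62.1   7.1]
```

View pics/w2.png

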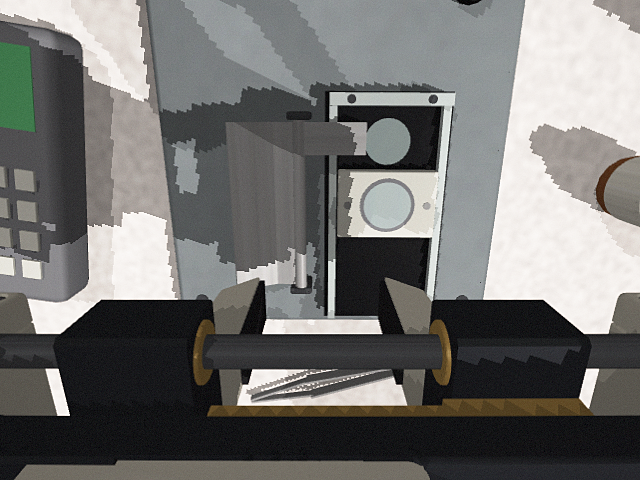

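Run:
```python
from h import *
w=cv2.imread('pics/w2.png')[265:395,190:450]
s=capture('scene'); R=Rt.from_euler('xyz',s['attitude']).as_matrix()
o=get_obs(); v=R.T@(o['tool_pos']-s['position']); u=s['K']@v/v[2]; print('TCP px',u)
cx,cy=int(u[0]),int(u[1]); b=s['image'][cy-60:cy+40,cx-100:cx+100,::-1]
b=np.clip(255*(b/255.)**.5,0,255).astype(np.uint8)
a=cv2.resize(w,(600,300)); a=np.clip(255*(a/255.)**.5,0,255).astype(np.uint8)
cv2.imwrite('pics/f.png',np.vstack([a,cv2.resize(b,(600,300),interpolation=cv2.INTER_CUBIC)]))
```

```text
TCP px [244.66004947 298.20670022   1.        ]
```

View pics/f.png

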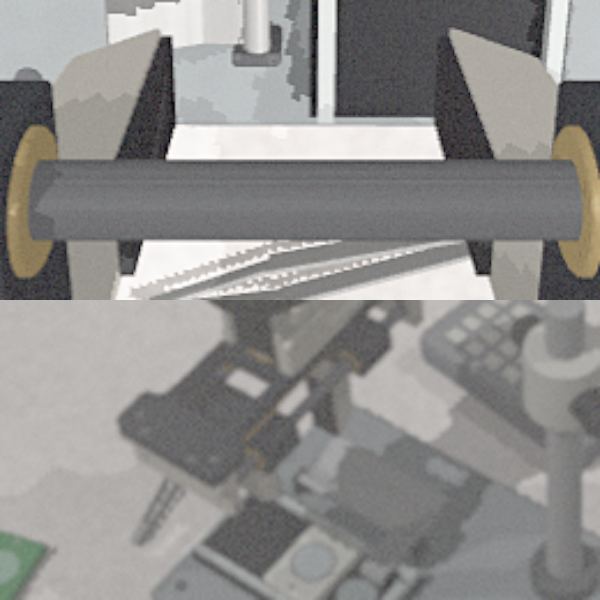

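The crops show chamfered fingertips whose lower edge appears roughly 20 mm above the reported TCP. The two views agree, so the height has to be found by touch. I widen to 65 mm so the tips sit at about scope y 42 and -28, then go down watching the force.

Request:
send_rows([
  [0,0,0,0],
  [0,0,0,0],
  [0,0,0,0],
  [4,0,0,0],
  [4,0,0,0],
  [0,0,0,0],
], hand=0.707)

```text
time: 3.72
tool_pos: [505.4, -74.6, 41.5]
tcp_rot: [-0.487, 1.57, 2.906]
contact_force: [-0.1, 0.4, -1.0]
grip_width: 65.0
```

Request:
send_rows([
  [2,0,0,0],
  [2,0,0,0],
  [0,0,0,0],
])

```text
time: 4.1
tool_pos: [505.7, -74.6, 37.9]
tcp_rot: [-0.253, 1.571, 3.14]
contact_force: [-0.0, -0.4, -0.0]
grip_width: 64.8
```

Request:
send_rows([
  [2,0,0,0],
  [2,0,0,0],
  [0,0,0,0],
])

```text
time: 4.47
tool_pos: [505.7, -74.6, 33.8]
tcp_rot: [-0.347, 1.57, 3.046]
contact_force: [-0.2, 0.3, -0.2]
grip_width: 64.8
```

Request:
send_rows([
  [2,0,0,0],
  [2,0,0,0],
  [0,0,0,0],
])

```text
time: 4.85
tool_pos: [505.7, -74.6, 29.8]
tcp_rot: [-0.292, 1.57, 3.101]
contact_force: [0.0, -0.4, 0.3]
grip_width: 65.0
```

Request:
send_rows([
  [2,0,0,0],
  [0,0,0,0],
])

```text
time: 5.1
tool_pos: [505.7, -74.6, 27.9]
tcp_rot: [-0.197, 1.571, -3.087]
contact_force: [0.2, -0.4, -0.8]
grip_width: 65.0
```

Run:
```python
from h import *
goal(-62,7,27); print(get_obs()['moment'])
w=capture('wrist'); save(w,'w3')
s=capture('scene'); b=s['image'][235:345,190:310,::-1]
b=np.clip(255*(b/255.)**.5,0,255).astype(np.uint8)
a=w['image'][80:400,180:480,::-1]
cv2.imwrite('pics/g.png',np.hstack([cv2.resize(a,(380,405)),cv2.resize(b,(410,405),interpolation=cv2.INTER_CUBIC)]))
```

```text
t 5.1 pos [505.7 -74.6  27.9] F [ 0.2 -0.4 -0.8] w 65.0 q6 1.02
ty [ 0.249 -0.969 -0.   ] tz [-0.969 -0.249  0.   ] tx [-0. -0. -1.] d_tool [0.9 0.2 0.2] world [-0.1 -0.2 -0.9] turn about tool x deg -0.02
scope pos [-61.8   7.2]
[0.06406346 0.02735898 0.016111  ]
```

View pics/g.png

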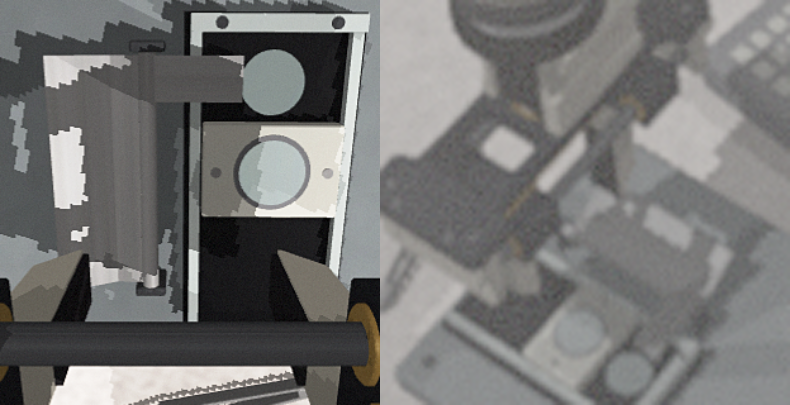

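The plate is not yet touched, and both tips are placed as wanted: left one over the near end of the plate, right one in the guide behind the carrier. Going on down.

Request:
send_rows([
  [2,0,0,0],
  [2,0,0,0],
  [0,0,0,0],
])

```text
time: 5.58
tool_pos: [505.7, -74.6, 23.8]
tcp_rot: [-0.377, 1.57, 3.016]
contact_force: [-0.1, 0.7, 0.7]
grip_width: 65.1
```

Request:
send_rows([
  [2,0,0,0],
  [0,0,0,0],
])

```text
time: 5.82
tool_pos: [505.7, -74.6, 21.9]
tcp_rot: [-0.295, 1.57, 3.098]
contact_force: [-0.3, 0.8, 0.6]
grip_width: 64.9
```

Request:
send_rows([
  [2,0,0,0],
  [0,0,0,0],
])

```text
time: 6.08
tool_pos: [505.7, -74.7, 19.9]
tcp_rot: [-0.214, 1.571, -3.104]
contact_force: [-0.5, -0.1, 0.2]
grip_width: 64.6
```

Request:
send_rows([
  [2,0,0,0],
  [0,0,0,0],
])

```text
time: 6.32
tool_pos: [505.7, -74.7, 17.8]
tcp_rot: [-0.16, 1.571, -3.05]
contact_force: [-1.3, 0.5, -0.3]
grip_width: 64.8
```

Request:
send_rows([
  [1,0,0,0],
  [0,0,0,0],
])

```text
time: 6.58
tool_pos: [505.8, -74.6, 16.9]
tcp_rot: [0.106, 1.571, -2.784]
contact_force: [-0.4, 0.2, 0.3]
grip_width: 64.9
```

Request:
send_rows([
  [1,0,0,0],
  [0,0,0,0],
])

```text
time: 6.82
tool_pos: [505.8, -74.7, 15.9]
tcp_rot: [0.148, 1.571, -2.742]
contact_force: [0.8, 0.0, -0.5]
grip_width: 64.6
```

Request:
send_rows([
  [1,0,0,0],
  [0,0,0,0],
])

```text
time: 7.08
tool_pos: [505.8, -74.7, 14.9]
tcp_rot: [0.054, 1.571, -2.836]
contact_force: [-0.7, 1.0, -0.1]
grip_width: 64.9
```

Request:
send_rows([
  [1,0,0,0],
  [0,0,0,0],
])

```text
time: 7.32
tool_pos: [505.9, -74.6, 14.1]
tcp_rot: [2.702, 1.571, -0.188]
contact_force: [-1.3, -0.1, 1.9]
grip_width: 65.1
```

Request:
send_rows([
  [1,0,0,0],
  [0,0,0,0],
])

```text
time: 7.58
tool_pos: [505.8, -74.6, 13.0]
tcp_rot: [-3.113, 1.571, 0.28]
contact_force: [-1.3, 0.6, 3.5]
grip_width: 65.0
```

Request:
send_rows([
  [1,0,0,0],
  [0,0,0,0],
])

```text
time: 7.82
tool_pos: [505.9, -74.6, 12.0]
tcp_rot: [2.989, 1.571, 0.099]
contact_force: [0.0, 1.6, 3.5]
grip_width: 65.2
```

Request:
send_rows([
  [1,0,0,0],
  [0,0,0,0],
])

```text
time: 8.07
tool_pos: [505.8, -74.6, 11.0]
tcp_rot: [3.072, 1.571, 0.182]
contact_force: [-0.9, 1.8, 3.5]
grip_width: 65.1
```

Run:
```python
from h import *
for i in range(3):
    w=capture('wrist'); o=get_obs(); print(o['tool_pos'].round(1),o['contact_force'].round(2),o['moment'].round(3),o['grip_width'].round(1))
save(w,'w4')
```

```text
Traceback (most recent call last):
AttributeError: 'float' object has no attribute 'round'
```

Request:
send_rows([
  [1,0,0,0],
  [1,0,0,0],
  [1,0,0,0],
  [0,0,0,0],
])

```text
time: 8.62
tool_pos: [505.9, -74.7, 8.0]
tcp_rot: [2.24, 1.571, -0.65]
contact_force: [-0.7, 1.1, 4.4]
grip_width: 65.0
```

Request:
send_rows([
  [1,0,0,0],
  [1,0,0,0],
  [0,0,0,0],
])

```text
time: 9.0
tool_pos: [506.0, -74.8, 6.1]
tcp_rot: [2.105, 1.57, -0.784]
contact_force: [-0.6, 0.8, 5.8]
grip_width: 64.8
```

Run:
```python
from h import *
for i in range(3):
    w=capture('wrist'); o=get_obs(); print(o['tool_pos'].round(1),o['contact_force'].round(2),o['moment'].round(3),o['grip_width'])
goal(-62,7,4)
save(w,'w4')
s=capture('scene'); b=s['image'][235:345,190:310,::-1]
b=np.clip(255*(b/255.)**.5,0,255).astype(np.uint8)
a=w['image'][80:400,180:480,::-1]
cv2.imwrite('pics/g2.png',np.hstack([cv2.resize(a,(380,405)),cv2.resize(b,(410,405),interpolation=cv2.INTER_CUBIC)]))
```

```text
[505.9 -74.9   6.1] [-1.33  1.28  6.85] [0.349 0.217 0.022] 65.07537710908966
[506.  -74.8   6.2] [-0.84 -0.02  5.7 ] [0.395 0.206 0.005] 64.91913406445086
[506.  -74.8   6.2] [-1.17  0.97  6.81] [0.321 0.239 0.065] 64.64157171968351
t 9.15 pos [506.  -74.8   6.2] F [-1.2  1.   6.8] w 64.6 q6 1.02
ty [ 0.249 -0.968  0.   ] tz [-0.968 -0.249 -0.   ] tx [ 0. -0. -1.] d_tool [ 2.2 -0.1  0.4] world [-0.4 -0.  -2.2] turn about tool x deg -0.01
scope pos [-61.6   6.9]
```

View pics/g2.png

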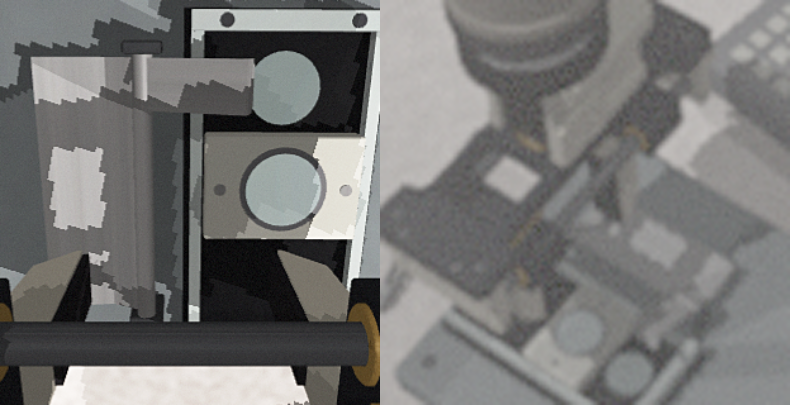

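The clip is opening: the plate is nearly level and the blade raised. The pusher tip is at about (280,252), behind the carrier's rear edge at row 238. Going on to the hard stop.

Request:
send_rows([
  [1,0,0,0],
  [0,0,0,0],
])

```text
time: 9.45
tool_pos: [506.0, -75.0, 5.2]
tcp_rot: [2.077, 1.57, -0.813]
contact_force: [-0.7, 0.8, 7.4]
grip_width: 64.9
```

Request:
send_rows([
  [0.7,0,0,0],
  [0,0,0,0],
])

```text
time: 9.7
tool_pos: [506.1, -75.1, 4.6]
tcp_rot: [2.107, 1.57, -0.783]
contact_force: [-1.4, -0.2, 7.0]
grip_width: 64.9
```

Request:
send_rows([
  [0.7,0,0,0],
  [0,0,0,0],
])

```text
time: 9.95
tool_pos: [506.1, -75.2, 4.0]
tcp_rot: [2.053, 1.57, -0.837]
contact_force: [-1.7, -1.1, 8.7]
grip_width: 64.7
```

Request:
send_rows([
  [0.5,0,0,0],
  [0,0,0,0],
])

```text
time: 10.2
tool_pos: [506.2, -75.2, 3.8]
tcp_rot: [2.131, 1.569, -0.758]
contact_force: [-2.0, -0.2, 11.5]
grip_width: 65.2
```

Request:
send_rows([
  [0,0,0,0],
])

```text
time: 10.32
tool_pos: [506.2, -75.2, 3.9]
tcp_rot: [2.145, 1.569, -0.745]
contact_force: [-2.0, 0.3, 10.9]
grip_width: 64.7
```

Run:
```python
from h import *
w=capture('wrist'); o=get_obs(); print(o['contact_force'],o['moment'])
goal(-20.5,7,4); save(w,'w5')
R=Rt.from_euler('xyz',o['tcp_rot']).as_matrix(); M=w['mount']
Rc=R@M[:3,:3]; pc=o['tool_pos']+R@M[:3,3]
g=cv2.cvtColor(w['image'],cv2.COLOR_RGB2GRAY); col=360
print('carrier rear column', [(r,int(g[r,370])) for r in range(262,274)])
```

```text
[-2.19568223 -0.02003417 11.13284585] [0.28117335 0.53217229 0.02334184]
t 10.38 pos [506.2 -75.2   3.9] F [-2.2 -0.  11.1] w 65.0 q6 1.02
ty [ 0.249 -0.968  0.001] tz [-0.968 -0.249 -0.001] tx [ 0.001 -0.001 -1.   ] d_tool [ -0.1  -0.5 -41. ] world [39.6 10.7  0.1] turn about tool x deg -0.01
scope pos [-61.5   6.5]
carrier rear column [(262, 115), (263, 109), (264, 110), (265, 109), (266, 150), (267, 149), (268, 154), (269, 161), (270, 147), (271, 12), (272, 2), (273, 10)]
```

The force jumps at constant height, so the clip is on its hard stop. Travel was about 10 mm, as described. Now I push along -tool z.

Request:
send_rows([
  [0,0,-2,0],
  [0,0,-1.5,0],
  [0,0,-1.5,0],
  [0,0,-1,0],
  [0,0,-1,0],
  [0,0,-1,0],
  [0,0,-1.5,0],
  [0,0,-1.5,0],
])

```text
time: 11.38
tool_pos: [513.3, -72.4, 3.4]
tcp_rot: [-0.183, 1.564, -3.072]
contact_force: [-11.5, -3.9, 17.1]
grip_width: 65.2
```

Request:
send_rows([
  [0,0,-2,0],
  [0,0,-2,0],
  [0,0,-2,0],
  [0,0,-2,0],
  [0,0,-2,0],
  [0,0,0,0],
])

```text
time: 12.12
tool_pos: [522.9, -70.0, 3.6]
tcp_rot: [-0.168, 1.564, -3.056]
contact_force: [-13.6, -2.9, 18.8]
grip_width: 64.9
```

Run:
```python
from h import *
w=capture('wrist'); goal(-20.5,7,4); save(w,'w6')
s=capture('scene'); b=s['image'][235:345,190:310,::-1]
b=np.clip(255*(b/255.)**.5,0,255).astype(np.uint8)
a=w['image'][80:400,180:480,::-1]
cv2.imwrite('pics/g3.png',np.hstack([cv2.resize(a,(380,405)),cv2.resize(b,(410,405),interpolation=cv2.INTER_CUBIC)]))
```

```text
t 12.18 pos [522.9 -70.    3.6] F [-12.8  -3.7  20.2] w 64.7 q6 1.04
ty [ 0.251 -0.968 -0.001] tz [-0.968 -0.251  0.006] tx [-0.007 -0.001 -1.   ] d_tool [ -0.6   0.5 -23.5] world [22.9  5.4  0.4] turn about tool x deg 0.08
scope pos [-44.    7.4]
```

View pics/g3.png

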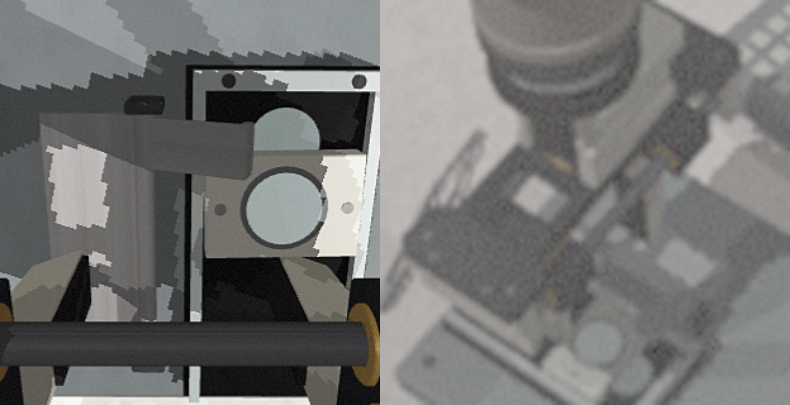

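Request:
send_rows([
  [-0.4,0,0,0],
  [-0.4,0,0,0],
  [0,0,0,0],
])

```text
time: 12.6
tool_pos: [523.7, -69.8, 4.0]
tcp_rot: [-0.174, 1.566, -3.063]
contact_force: [-9.0, -2.2, 12.2]
grip_width: 64.7
```

```bash
cat > m.py <<'E'
from h import *
def rear(c=360,show=True):
    w=capture('wrist'); o=get_obs()
    R=Rt.from_euler('xyz',o['tcp_rot']).as_matrix(); M=w['mount']; Rc=R@M[:3,:3]; pc=o['tool_pos']+R@M[:3,3]
    g=cv2.cvtColor(w['image'],cv2.COLOR_RGB2GRAY).astype(int)
    for c in (350,375,388):
        k=[r for r in range(240,320) if g[r-1,c]>70 and g[r+1,c]<45]
        if k:
            x=cast(w,[(c,k[0])],33,Rc,pc)[0]; S=(567.4,-66.2,.252); d=x[:2]-S[:2]
            print(c,k[0],'scope',round(np.cos(S[2])*d[0]+np.sin(S[2])*d[1],1),round(-np.sin(S[2])*d[0]+np.cos(S[2])*d[1],1))
    return w
E
python3 - <<'E'
from m import *
w=rear(); goal(-20.5,7,4)
E
```

```text
350 283 scope -32.0 -5.0
375 283 scope -32.0 -15.9
388 282 scope -31.5 -21.5
t 12.65 pos [523.7 -69.8   4. ] F [-8.7 -2.7 12.1] w 64.7 q6 1.04
ty [ 0.25  -0.968 -0.001] tz [-0.968 -0.25   0.005] tx [-0.005 -0.    -1.   ] d_tool [ -0.1   0.4 -22.7] world [22.1  5.3  0. ] turn about tool x deg 0.05
scope pos [-43.2   7.4]
```

Request:
send_rows([
  [0,0,-2,0],
  [0,0,-2,0],
  [0,0,-2,0],
  [0,0,-2,0],
  [0,0,-2,0],
  [0,0,-2,0],
  [0,0,-2,0],
  [0,0,0,0],
])

```text
time: 13.65
tool_pos: [537.2, -66.5, 4.1]
tcp_rot: [-0.135, 1.566, -3.023]
contact_force: [-10.2, -2.5, 14.0]
grip_width: 65.1
```

Run:
```python
from m import *
w=rear(); goal(-20.5,7,4)
```

```text
350 283 scope -18.1 -5.2
375 282 scope -17.6 -16.0
388 282 scope -17.6 -21.7
t 13.7 pos [537.2 -66.5   4.1] F [-10.   -2.7  14. ] w 65.2 q6 1.06
ty [ 0.25  -0.968 -0.001] tz [-0.968 -0.25   0.005] tx [-0.005 -0.001 -1.   ] d_tool [ 0.   0.2 -8.8] world [ 8.6  2.  -0.1] turn about tool x deg 0.06
scope pos [-29.3   7.2]
```

Request:
send_rows([
  [0,0,-1.5,0],
  [0,0,-1.5,0],
  [0,0,-1,0],
  [0,0,0,0],
])

```text
time: 14.2
tool_pos: [541.0, -65.6, 4.1]
tcp_rot: [-0.112, 1.565, -3.0]
contact_force: [-10.0, -3.7, 14.2]
grip_width: 65.1
```

Request:
send_rows([
  [0,0,-1,0],
  [0,0,0,0],
])

```text
time: 14.45
tool_pos: [542.0, -65.3, 4.2]
tcp_rot: [-0.114, 1.566, -3.003]
contact_force: [-9.8, -3.0, 13.7]
grip_width: 64.8
```

Request:
send_rows([
  [0,0,-1,0],
  [0,0,0,0],
])

```text
time: 14.7
tool_pos: [542.0, -65.3, 4.1]
tcp_rot: [-0.128, 1.564, -3.017]
contact_force: [-14.0, -4.6, 15.7]
grip_width: 65.0
```

Request:
send_rows([
  [0,0,-1,0],
  [0,0,0,0],
])

```text
time: 14.95
tool_pos: [542.2, -65.2, 4.1]
tcp_rot: [-0.147, 1.562, -3.036]
contact_force: [-15.8, -6.2, 18.5]
grip_width: 65.1
```

Run:
```python
from m import *
w=rear(); goal(-20.5,7,4); save(w,'w7')
```

```text
350 283 scope -12.9 -5.1
375 283 scope -12.9 -16.0
388 283 scope -12.9 -21.7
t 15.0 pos [542.2 -65.2   4.1] F [-16.   -5.6  17.2] w 65.4 q6 1.06
ty [ 0.25  -0.968 -0.001] tz [-0.968 -0.25   0.009] tx [-0.009 -0.001 -1.   ] d_tool [ 0.   0.3 -3.7] world [ 3.6  0.7 -0.1] turn about tool x deg 0.06
scope pos [-24.2   7.3]
```

Carrier stands against the stop: motion blocked, force rose by 5 N, rear edge square at scope x ≈ -12.9 (expected -12). Now I draw the pusher back off it with the clip still held open.

Request:
send_rows([
  [0,0,1,0],
  [0.2,0,1,0],
  [0.2,0,1,0],
  [0.2,0,1,0],
  [0.2,0,1,0],
  [0,0,1,0],
  [0,0,0,0],
])

```text
time: 15.88
tool_pos: [541.9, -65.6, 4.3]
tcp_rot: [2.841, 1.568, -0.05]
contact_force: [-0.6, 3.4, 12.6]
grip_width: 65.2
```

Request:
send_rows([
  [0,0,1,0],
  [0,0,1,0],
  [0,0,1,0],
  [0,0,0,0],
])

```text
time: 16.38
tool_pos: [540.7, -66.6, 4.4]
tcp_rot: [2.794, 1.564, -0.097]
contact_force: [3.9, 3.4, 8.2]
grip_width: 64.7
```

Run:
```python
from m import *
w=rear(); goal(-20.5,7,4); save(w,'w8')
```

```text
350 279 scope -13.5 -6.0
375 278 scope -13.0 -16.9
388 278 scope -13.0 -22.5
t 16.43 pos [540.7 -66.6   4.4] F [4.3 3.4 8.2] w 64.8 q6 1.06
ty [ 0.248 -0.969  0.002] tz [-0.969 -0.248 -0.006] tx [ 0.006 -0.001 -1.   ] d_tool [ 0.5 -0.7 -5.4] world [ 5.1  2.  -0.4] turn about tool x deg -0.07
scope pos [-25.9   6.3]
```

Request:
send_rows([
  [0.2,0,1,0],
  [0.2,0,1,0],
  [0,0,1,0],
  [0,0,0,0],
])

```text
time: 16.92
tool_pos: [538.7, -67.6, 4.5]
tcp_rot: [2.76, 1.562, -0.131]
contact_force: [6.3, 3.0, 9.3]
grip_width: 64.8
```

Request:
send_rows([
  [-1,0,0,0],
  [-2,0,0,0],
  [-2,0,0,0],
  [-2,0,0,0],
  [-2,0,0,0],
  [-2,0,0,0],
  [-2,0,0,0],
  [-3,0,0,0],
])

```text
time: 17.92
tool_pos: [534.7, -67.2, 18.7]
tcp_rot: [-0.276, 1.57, 3.117]
contact_force: [-0.0, 0.2, -0.1]
grip_width: 64.8
```

Request:
send_rows([
  [-10,0,0,0],
  [-20,0,0,0],
  [-30,0,0,0],
  [-30,0,0,0],
  [-20,0,10,0],
  [0,0,15,0],
  [0,0,0,0],
])

```text
time: 18.8
tool_pos: [510.2, -73.5, 129.5]
tcp_rot: [2.425, 1.57, -0.466]
contact_force: [0.3, 0.1, 0.0]
grip_width: 64.9
```

Run:
```python
from m import *
import pickle
o=get_obs(); w=capture('wrist'); goal(-20.5,7,150); pickle.dump((o,w),open('w9.pkl','wb'))
s=capture('scene'); b=s['image'][235:345,190:310,::-1]
b=np.clip(255*(b/255.)**.5,0,255).astype(np.uint8)
a=w['image'][60:280,200:460,::-1]
cv2.imwrite('pics/g4.png',np.hstack([cv2.resize(a,(480,405)),cv2.resize(b,(310,405))]))
```

```text
t 18.85 pos [510.8 -73.5 129.3] F [ 0.6 -0.2  0.8] w 64.7 q6 1.03
ty [ 0.249 -0.969  0.   ] tz [-0.969 -0.249 -0.001] tx [ 0.001 -0.    -1.   ] d_tool [-20.7   0.1 -36.2] world [35.   8.9 20.7] turn about tool x deg -0.05
scope pos [-56.7   7.1]
```

View pics/g4.png

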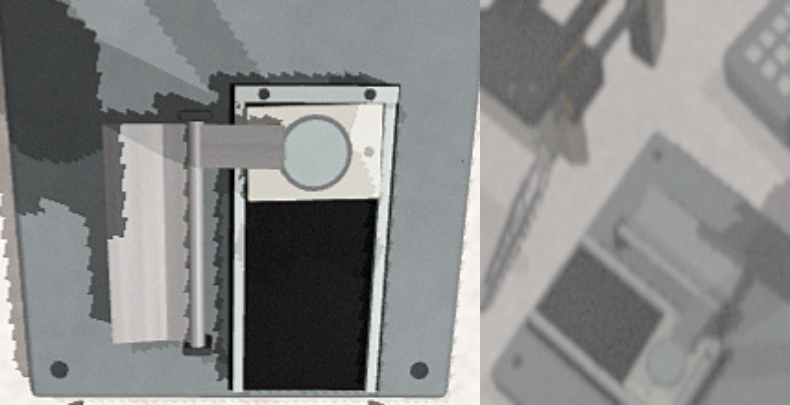

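Run:
```python
from h import *
import pickle
o,w=pickle.load(open('w9.pkl','rb'))
R=Rt.from_euler('xyz',o['tcp_rot']).as_matrix(); M=w['mount']; Rc=R@M[:3,:3]; pc=o['tool_pos']+R@M[:3,3]
g=cv2.cvtColor(w['image'],cv2.COLOR_RGB2GRAY)
for c in (345,385,400): print(c,g[104:122,c], g[162:176,c])
def sc(r,z):
    x=cast(w,[(385,r)],z,Rc,pc)[0]; d=x[:2]-[567.4,-66.2]; return round(np.cos(.252)*d[0]+np.sin(.252)*d[1],1)
for r in (106,107,108,112,114,115,116,117): print(r,'z33',sc(r,33),'z32',sc(r,32))
for r in (167,168,169,170): print(r,sc(r,33))
```

```text
345 [ 69  12  78 193 190 121  51  35  61 175 209 118   5  67 190 214 214 216] [212 207 207 205 209 219 231  46  11  21  20  27  20  23]
385 [ 64  20  69 192 194 186 189 188 188 184 201 149  81 194 216 211 211 208] [214 210 210 212 214 233  55  15  20  26  28  25  24  22]
400 [ 84  44  38 230 116  54  68  66  65  60 142 181 197 237 235 235 234 233] [211 216 212 216 230 166  22   8   4  31  15   7  12  10]
106 z33 29.4 z32 29.4
107 z33 28.8 z32 28.8
108 z33 28.1 z32 28.1
112 z33 25.5 z32 25.5
114 z33 24.1 z32 24.1
115 z33 23.5 z32 23.5
116 z33 22.8 z32 22.8
117 z33 22.1 z32 22.1
167 -12.5
168 -13.2
169 -13.9
170 -14.6
```

Run:
```python
import cv2,numpy as np,pickle
o,w=pickle.load(open('w9.pkl','rb'))
ims={'w7':cv2.imread('pics/w7.png',0),'w8':cv2.imread('pics/w8.png',0),'w9':cv2.cvtColor(w['image'],cv2.COLOR_RGB2GRAY)}
for n,g in ims.items():
    lo,hi=(240,300) if n!='w9' else (160,176)
    R=[]
    for c in range(345,470,6):
        k=[r for r in range(lo,hi) if int(g[r-1,c])-int(g[r+1,c])>50]
        if k: R.append((c,k[0]))
    print(n,'rear',R)
    print(n,[ (c,''.join('%4d'%v for v in g[(185 if n!='w9' else 102):(225 if n!='w9' else 122),c])) for c in (395,410,430,450)])
a=np.hstack([ims['w7'][150:300,320:480],ims['w8'][150:300,320:480]]); b=ims['w9'][90:180,320:416]
cv2.imwrite('pics/g5.png',np.vstack([cv2.resize(a,(780,366)),np.hstack([cv2.resize(b,(240,225)),np.zeros((225,540),np.uint8)])]))
```

```text
w7 rear [(345, 283), (351, 283), (357, 283), (363, 283), (369, 283), (375, 283), (381, 264), (387, 269), (393, 271), (399, 272), (405, 272), (411, 271), (417, 268), (423, 265), (429, 257), (435, 282), (441, 282), (447, 281), (453, 281), (459, 281), (465, 299)]
w7 [(395, ' 106 101 141  97 101  95 101 100 102 100  99 100  96 102  99  98 102 101 105 115 117 113 115 114 117 110 110 120  85  62  57  58  56  79 178 165 162 164 165 160'), (410, '  88  84  99 103  98  98 107 100  97  96 101  98  99  94 101 100 101  96 112 114 117 110 113 117 111 110 121  74  60  56  61  45 147 174 170 170 166 167 172 168'), (430, '  90  83  98 100 102 101  96  96  96 100  93 100 101  96 101  95  97  99 115 114 109 115 112 111 112 114 109 110 113 114 112 109 108 115 116 112 111  84  55  66'), (450, '  91  74 181 207 205 206 205 212 210 218 216 219 211 208 203 206 213 107 210 239 242 242 241 241 241 240 240 241 241 241 242 241 241 242 241 241 241 242 242 240')]
w8 rear [(345, 279), (351, 279), (357, 278), (363, 278), (369, 278), (375, 253), (381, 261), (387, 264), (393, 266), (399, 267), (405, 267), (411, 265)
[... 606 characters left out ...]
7  38  44 129 134'), (450, '  57  56  59  65  65  62  53 110 218 213 181 101 202 239 243 241 240 241 240 239 238 241 242 241 240 240 241 242 241 239 242 241 239 241 241 242 241 241 240 241')]
w9 rear [(345, 168), (351, 168), (357, 168), (363, 160), (369, 161), (375, 160), (381, 167), (387, 167), (393, 167), (399, 167), (405, 166)]
w9 [(395, '  66  65  65  34  26 189 197 189 189 187 192 189 196 142 168 240 237 234 235 234'), (410, ' 147 146 160  69  33 212 221 215 216 216 214 215 216 218 196 187 194 220 223 220'), (430, ' 150 151 150 147 150 149 151 147 150 147 149 146 151 142 148 143 144 144 149 146'), (450, ' 148 147 153 150 148 153 148 154 151 150 148 150 149 147 150 153 145 149 145 153')]
```

```bash
python3 -c "
from h import *
o=get_obs(); print(o['time'],o['contact_force'],abs(o['dq']).max()); print(close_job())"
```

```text
18.9 [-0.12229914 -0.1505991   0.0323946 ] 0.014070400592578747
the job is handed in; nothing more can be done
None
```

The carrier is loaded against the end stop with the clip clamped on it. I handed the job in at 18.9 s with the hand about 100 mm clear and reading no force.

One fingertip pressed the thumb plate to its hard stop, and the other pushed the carrier about 33 mm along the guide under the raised blade. I stopped when it no longer moved and the force rose by about 5 N. I then drew the pusher back about 4 mm with the clip still held open, and only after that let the clip down and lifted the hand away.

**Checks that agreed:** the last wrist and scene views show the carrier at the stop with the clip's blade over it. By casting rays to the carrier's top, its rear edge lies at scope x of about -12.5 to -13, against -12 nominal. The calibration is good to about 2 mm.

**Checks that disagreed or were not made:**
- **Slight turn:** the carrier sits about 1.5° askew in the guide's play. Its right front corner is at the stop and its left front corner about 1 mm short, so its centre is roughly 0.5 mm from home. I left it rather than reopen the clip.
- **Fingertip height:** with the gripper open, the tips stood about 23 mm above the reported TCP, so I found the pressing height by touch.
- **Press force:** plate friction was higher than expected, and the press force reached about 20 N for a moment during the push.
- **Bystanders:** I did not measure the bottle, vial, tweezers and photometer again at the end; the tools' path kept clear of them.

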